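Change over the hardness tester

ROBOT

A 7-joint arm with a two-finger parallel gripper is mounted at the origin on a cart in front of the work surface, level with it; the furniture and walls round the work are solid. World frame = base frame: x ahead of the robot, y to its left, z up, the work surface at z = 0. Lengths are in m, angles in rad, forces in N, time in s.
With the tool pointing down it reaches from about 0.425 to 0.825 m from the base axis. Payload 3.6 kg.
Tool frame: the origin (TCP) lies between the finger pads; the fingertips stand 11 mm ahead of it and the grasp point (between the pads) lies 8 mm behind it; z points along the fingers, y is the line along which they close (so a half turn about z gives the same grasp; the last joint's range is limited). The gripper opens to 85 mm and grips with 20 to 120 N. Pads are 22 mm wide; open, the fingers measure 114 mm over their backs; the gripper's body (76 mm by 85 mm) begins 54 mm behind the grasp point. The pads swing forward as they close: fully open they stand 13 mm farther back than shut.
Start: joints at [1.306, 0.615, -0.013, 1.423, 0.008, 1.103, -0.04], TCP at [0.153, -0.632, 0.242] pointing down, gripper open.
Joint ranges: [-3.12, 3.12], [-0.3, 2.06], [-1.34, 1.32], [0.26, 2.42], [-1.36, 4.5], [0.01, 1.98], [-2.84, 2.84]. Speed limits (rad/s): [2.79, 2.79, 3.14, 3.14, 3.14, 3.14, 3.14].

INTERFACE

Orientations are given as a unit quaternion [w, x, y, z].
In Python, from plant import arm gives the robot as it stands. The module is installed in compiled form; this text tells all that it offers.
- The arm moves only by the shell command python3 -m inch 'ROWS' [OPENING] [FORCE]. ROWS is JSON, a list of rows, each a list of 2 entries, a list of its own where there are three numbers: the shift along the world's x, y, z in mm, then the turn, a rotation vector about the world's x, y, z in degrees. In form: [[[x, y, z], [rx, ry, rz]], ...]. A call has 1 to 12 rows; each row is the pose to reach, as a shift and turn from the pose commanded when the call began; what a row does not reach only later rows make up. A row lasts 1/10 s, in which the tool goes at most 50 mm and 8.59 degrees, less where a joint would pass 70% of its speed; a pose out of reach is approached as far as the arm can. A call with a gripper value outside its range is refused whole. OPENING is the finger opening in mm, from 0 to 85.4, set as the call begins (- or left out, the last holds). The fingers move at their own pace and stop on an object; FORCE is the grip in N (left out, the last holds). Time passes only in rows, so rows that repeat a pose let the fingers close. It gives the time, the measured TCP pose, the force, the opening and the grip force at its end, in the units of the state.
- arm.sense(): the state, without advancing time (a new reading comes with each control period).
- arm.snapshot(name): name is "side" or "top" or "wrist"; returns (picture, depth): 384x512x3 uint8, red, green, blue; 384x512 float32, m along the optical axis (not along the pixel's ray), 0 where there is no reading.
- arm.camera_model(name): a dict with "fx", "fy", "cx", "cy" (pixels), "R" (3x3) and "t" (3): a world point X has camera coordinates R X + t. Camera axes: x right, y down, z forward; pixel columns grow to the right and rows downward; lengths in m; the calibration is good to about 2 mm. A picture is of the moment at which its call begins: read the wrist's pose just before it. camera_model takes no time and is no camera call; for the wrist camera it gives the pose at the moment of the call.
- arm.finish_job(): hands the job in; it is judged then, once.
The state is a dict: "time": time; "joints": joint angles; "joint_vel": joint speeds; "tau": joint torques, N m; "eef_pos": TCP position; "eef_rot": TCP orientation; "ft_force": force on the tool from outside, world axes, zero at the start; "torque": the same for the moment, N m; "grip_width": finger opening in m; "grasp_force": force on a finger pad.
Only numpy, scipy, OpenCV 4.12 (cv2) and the standard library are available. Lean on these libraries where they do the work, as an engineer would, in place of code of your own. Each camera call takes 0.05 s, during which the arm holds its last target. There are 200 camera calls.

TASK

The tested resin mounts on the bench go into the collecting tray by way of its tipping bucket: put every one of them in the bucket, then push the bucket's lever right over, past its latch, so that all of them drop into the tray, and let the bucket swing back upright. Next make the tester ready: keeping the steel bar flat on the bed, slide it until the mark nearest its far end rests right under the indenter tip for two seconds, then slide it on so that the middle mark rests there for two seconds, and then the last mark, and leave it there. Last, push the guard door shut until it snaps home on its catch, and leave the other things on the bench alone.

Things in the scene. Friction and masses are not known exactly. Their poses are not given: they have to be found in the camera images.
- stand: Hardness tester, fixed. Origin on the worktop straight under the indenter tip; x points from the tip to its steel column (82 mm away, 32 mm thick, 258 mm tall), y to the guard door's side. A head overhangs from the column to the tip (52 mm wide, underside 160 mm up; spindle 34 mm thick below it down to 122 mm, then 22 mm thick to 65 mm).
- bed_center (a point): Centre of the upper face of the tester's aluminium bed plate, 8 mm above the worktop, 45 mm to the -x side of the tip (axes as the tester's). The bed is 310 mm (x) by 170 mm (y). A fixed clear guard panel, 106 mm tall, stands on it at 81 mm to the -y side of the tip, from 70 mm before to 30 mm beyond it; the bed is open at the front (-x).
- indenter_tip (a point): The point of the fixed indenter, 28 mm above the worktop (6 mm above the upper face of the bar when that lies on the bed). It does not move.
- bar: Loose plain steel bar, 180 x 28 x 14 mm, 0.3 kg, lying flat on the bed, its length roughly along the bed. Origin at the centre of its underside; x along its length towards its far end (the end nearer the column), z up. It has three marks on its upper face, each a black dot in a 12 mm white circle.
- end_mark (a point): The mark nearest the bar's far end: on its upper face, on its centre line, 80 mm from its middle, 10 mm from its end.
- middle_mark (a point): The middle mark of the bar: on its upper face and centre line, 22 mm behind end_mark.
- inner_mark (a point): The last mark of the bar, nearest its middle: on its upper face and centre line, 44 mm behind end_mark.
- bar_grip (a point): Good place to grip the bar, across its 28 mm width: on its centre line, half-way up (7 mm above the bed), 62 mm from its middle towards its near end; clear of the overhanging head also when a mark is under the tip.
- dump: Tipping-bucket unit, fixed: a grey base plate 250 x 230 x 6 mm with an open tray and, at the tray's near end, a steel bucket on an axle between two posts (86 mm tall, at y = +-94 mm). The axle runs along y, 70 mm above the worktop, under the front edge of the bucket's floor. Origin on the worktop under the axle's middle; x points from bucket to tray (the way the bucket tips), y to the side on which the lever is.
- bucket_floor (a point): Centre of the bucket's floor (upper face), turning with the bucket. Upright, it is 40 mm behind the axle (towards -x of the unit) and 70 mm above the worktop; its axes are then those of the unit. Inside the bucket is 80 mm (x) by 136 mm (y), its walls 30 mm high, the front wall flared outward.
- bucket (a joint): Angle of the bucket (rad): 0 upright, grows as it tips towards the tray, stop at 1.75. A spring roller latch holds it for the first 0.4 rad; a return spring always swings it back to 0 when let go. Pushing the lever takes about 3 to 7 N.
- bucket_lever (a point): Middle of the black bar handle of the bucket's lever, 13 mm thick, 41 mm long, along the unit's y, 90 mm from the axle, turning with the bucket. Upright: 69 mm behind the axle (-x), 132 mm to +y, 128 mm above the worktop; it swings over in an arc (160 mm up half-way) to 69 mm beyond the axle: follow the arc when pushing. Free below; the lever arm is 23 mm to its -y side.
- tray_floor (a point): Centre of the tray's rubber floor, 9 mm above the worktop; axes as the unit's. Inside, the tray is 160 mm (x) by 166 mm (y); its walls rise to 46 mm above the worktop (24 mm under the bucket).
- guard_door (a joint): Angle of the guard door (rad): 0 is shut and seated on its catch, it grows as the door swings out to the tester's +y side, at most 1.3. It stays where it is left, except that within about 0.1 rad it meets a spring roller catch that takes about 2 to 4 N at its free edge to pass; past it (below about 0.04) it snaps home and is held.
- door_hinge (a point): Top of the door on its upright hinge axis, 107 mm above the worktop. In the tester's frame at x = +28 mm, y = +78.5 mm.
- door_edge (a point): Top corner of the door at its free edge, 140 mm from the hinge axis and 107 mm above the worktop. The door is a clear panel with dark frame, 140 mm long, 94 mm tall, 9 mm thick at the top rail; shut, it runs from the hinge towards the tester's -x. The catch housing beyond its free edge is only 50 mm tall.
- eyepiece: Bystander: black spare eyepiece, 45 mm wide, 50 mm tall, standing. Origin at the centre of its underside.
- tin: Bystander: round light tin, 62 mm wide, 29 mm tall. Origin at the centre of its underside.
- mount_a_center (a point): Centre of a black resin mount: an upright round puck 30 mm wide and 18 mm tall (0.03 kg), loose; z is its axis. May be absent. Grip it across its sides (if it has fallen on its side, across its flat faces).
- mount_b_center (a point): Centre of a small orange resin mount: an upright round puck 25 mm wide and 18 mm tall (0.03 kg), loose; z is its axis. May be absent. Grip it across its sides (if it has fallen on its side, across its flat faces).
- mount_c_center (a point): Centre of a taller green resin mount: an upright round puck 30 mm wide and 22 mm tall (0.03 kg), loose; z is its axis. May be absent. Grip it across its sides (if it has fallen on its side, across its flat faces).
- mount_d_center (a point): Centre of a black resin mount: an upright round puck 30 mm wide and 18 mm tall (0.03 kg), loose; z is its axis. May be absent. Grip it across its sides (if it has fallen on its side, across its flat faces).
- mount_e_center (a point): Centre of a small orange resin mount: an upright round puck 25 mm wide and 18 mm tall (0.03 kg), loose; z is its axis. May be absent. Grip it across its sides (if it has fallen on its side, across its flat faces).
- mount_f_center (a point): Centre of a taller green resin mount: an upright round puck 30 mm wide and 22 mm tall (0.03 kg), loose; z is its axis. May be absent. Grip it across its sides (if it has fallen on its side, across its flat faces).

How it is judged:
On the way, in this order (a step that is already met when the one before it is completed fails the run):
1. every mount is in the upright bucket (x of mount_a_center in the frame of bucket_floor between -0.045 and 0.065 m and y of mount_a_center in the frame of bucket_floor between -0.068 and 0.068 m and z of mount_a_center in the frame of bucket_floor between 0 and 0.05 m and x of mount_b_center in the frame of bucket_floor between -0.045 and 0.065 m and y of mount_b_center in the frame of bucket_floor between -0.068 and 0.068 m and z of mount_b_center in the frame of bucket_floor between 0 and 0.05 m and x of mount_c_center in the frame of bucket_floor between -0.045 and 0.065 m and y of mount_c_center in the frame of bucket_floor between -0.068 and 0.068 m and z of mount_c_center in the frame of bucket_floor between 0 and 0.05 m and x of mount_d_center in the frame of bucket_floor between -0.045 and 0.065 m and y of mount_d_center in the frame of bucket_floor between -0.068 and 0.068 m and z of mount_d_center in the frame of bucket_floor between 0 and 0.05 m and x of mount_e_center in the frame of bucket_floor between -0.045 and 0.065 m and y of mount_e_center in the frame of bucket_floor between -0.068 and 0.068 m and z of mount_e_center in the frame of bucket_floor between 0 and 0.05 m and x of mount_f_center in the frame of bucket_floor between -0.045 and 0.065 m and y of mount_f_center in the frame of bucket_floor between -0.068 and 0.068 m and z of mount_f_center in the frame of bucket_floor between 0 and 0.05 m and value of joint bucket below 0.08 rad), for 0.2 s.
2. the bucket is tipped right over, past 1.45 rad (value of joint bucket above 1.45 rad).
3. the bucket is back upright and every mount is in the tray (x of mount_a_center in the frame of tray_floor between -0.082 and 0.082 m and y of mount_a_center in the frame of tray_floor between -0.084 and 0.084 m and z of mount_a_center in the frame of tray_floor between 0 and 0.05 m and x of mount_b_center in the frame of tray_floor between -0.082 and 0.082 m and y of mount_b_center in the frame of tray_floor between -0.084 and 0.084 m and z of mount_b_center in the frame of tray_floor between 0 and 0.05 m and x of mount_c_center in the frame of tray_floor between -0.082 and 0.082 m and y of mount_c_center in the frame of tray_floor between -0.084 and 0.084 m and z of mount_c_center in the frame of tray_floor between 0 and 0.05 m and x of mount_d_center in the frame of tray_floor between -0.082 and 0.082 m and y of mount_d_center in the frame of tray_floor between -0.084 and 0.084 m and z of mount_d_center in the frame of tray_floor between 0 and 0.05 m and x of mount_e_center in the frame of tray_floor between -0.082 and 0.082 m and y of mount_e_center in the frame of tray_floor between -0.084 and 0.084 m and z of mount_e_center in the frame of tray_floor between 0 and 0.05 m and x of mount_f_center in the frame of tray_floor between -0.082 and 0.082 m and y of mount_f_center in the frame of tray_floor between -0.084 and 0.084 m and z of mount_f_center in the frame of tray_floor between 0 and 0.05 m and value of joint bucket below 0.08 rad), for 0.2 s.
4. the end mark rests within 4 mm of straight under the indenter tip for 1.5 s, bar flat on the bed (horizontal distance between end_mark and indenter_tip below 0.004 m and linear speed of bar below 0.01 m/s and z of bar_grip in the frame of stand below 0.02 m and angle between bar's own z axis and vertical below 0.06 rad), for 1.5 s.
5. the middle mark rests within 4 mm of straight under the tip for 1.5 s, bar flat (horizontal distance between middle_mark and indenter_tip below 0.004 m and linear speed of bar below 0.01 m/s and z of bar_grip in the frame of stand below 0.02 m and angle between bar's own z axis and vertical below 0.06 rad), for 1.5 s.
6. the inner mark rests within 4 mm of straight under the tip, bar flat (horizontal distance between inner_mark and indenter_tip below 0.004 m and linear speed of bar below 0.01 m/s and z of bar_grip in the frame of stand below 0.02 m and angle between bar's own z axis and vertical below 0.06 rad), for 0.3 s.
7. the guard door is shut on its catch (below 0.03 rad) (value of joint guard_door below 0.03 rad), for 0.2 s.
At the end, for the whole second after the job is handed in: Every mount present is in the tray, the bucket is upright (below 0.08 rad), the bar lies flat and at rest on the bed with its inner mark within 4 mm of straight under the indenter tip, and the guard door is seated (below 0.03 rad) (all of step 3 and all of step 6 and value of joint guard_door below 0.03 rad); the robot touches nothing.
It fails at once if the bar is lifted off the bed (more than 12 mm) (z of bar_grip in the frame of stand above 0.027 m).
It fails at once if the eyepiece or the tin is moved more than 30 mm (distance of any of eyepiece, tin from where it was at the start of the episode above 0.03 m).
Of mount_a, mount_b, mount_c, mount_d, mount_e, mount_f only 4 to 6 are there at a start; the rules pass over those that are not, and their reading is None.
At some moment in a run one of mount_a, mount_b, mount_c, mount_d, mount_e, mount_f may be knocked a few centimetres aside while the robot is not near it.
Once in a run the grip may slacken for a moment while it holds something.
It also fails if it takes over 210 s, if anything falls off the work surface, if the arm or the gripper's body presses on something with over 40 N, if the wrist force passes 120 N, or if a joint passes its speed limit or range.

## Working session

There is one attempt and no reset: what is moved stays moved. The work goes in short steps, Python scripts to look and compute and a shell command to move; the robot and the scene stay as the last step left them, time stands still between calls to the robot, and variables do not carry over. Pictures are saved under pics/ and viewed, at most 19 in all, crops included, and the job is handed in when it is done.

```bash
mkdir -p pics; cat > h.py <<'E'
import numpy as np,cv2
from plant import arm
def snap(n):
    m=arm.camera_model(n); p,d=arm.snapshot(n); return p,d,m
def save(p,name,s=1): cv2.imwrite('pics/'+name,cv2.resize(p,None,fx=s,fy=s)[:,:,::-1])
def plane(m,u,v,z):
    R=np.array(m['R']);t=np.array(m['t']);c=-R.T@t
    d=R.T@np.array([(u-m['cx'])/m['fx'],(v-m['cy'])/m['fy'],1]); return c+d*(z-c[2])/d[2]
def cloud(m,d):
    v,u=np.indices(d.shape);R=np.array(m['R']);t=np.array(m['t'])
    P=np.stack([(u-m['cx'])/m['fx']*d,(v-m['cy'])/m['fy']*d,d],-1)
    return (P-t)@R
def proj(m,X):
    q=np.array(m['R'])@np.array(X)+np.array(m['t']);return q[0]/q[2]*m['fx']+m['cx'],q[1]/q[2]*m['fy']+m['cy']
E
python3 - <<'E'
from h import *
np.set_printoptions(precision=3,suppress=True)
s=arm.sense();print(s['eef_pos'],s['eef_rot'],s['time'])
for n in('top','side'):
    p,d,m=snap(n);save(p,n+'0.png',1.5);np.savez('pics/'+n,p=p,d=d,R=m['R'],t=m['t'],fx=m['fx'],fy=m['fy'],cx=m['cx'],cy=m['cy'])
    print(n,-np.array(m['R']).T@m['t'],m['R'],m['fx'])
E
```

```text
[ 0.153 -0.631  0.241] [-0.001  0.993  0.119 -0.   ] 0.0
top [0.388 0.034 1.682] [[-0.013 -1.     0.016]
 [-0.996  0.012 -0.088]
 [ 0.088 -0.017 -0.996]] 462.3024566740509
side [ 0.338 -0.89   0.856] [[ 0.975 -0.221 -0.011]
 [-0.146 -0.604 -0.784]
 [ 0.167  0.766 -0.621]] 448.7980339697581
```

View pics/top0.png

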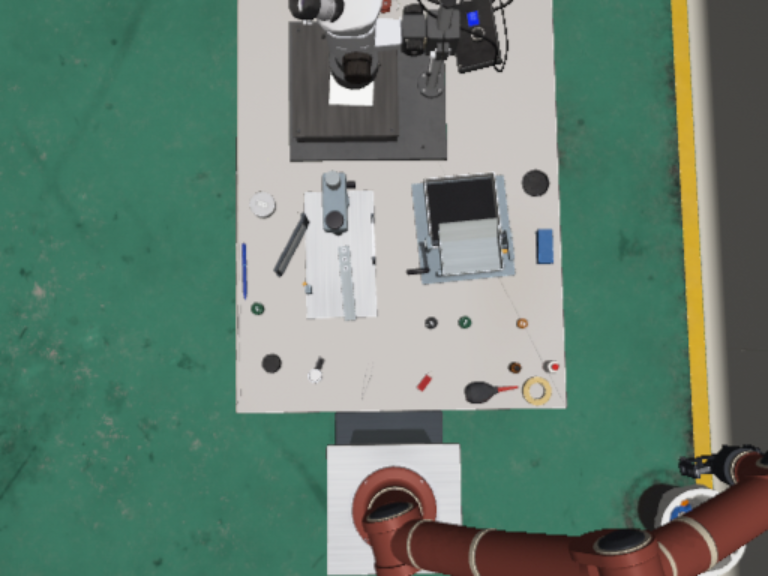

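View pics/side0.png

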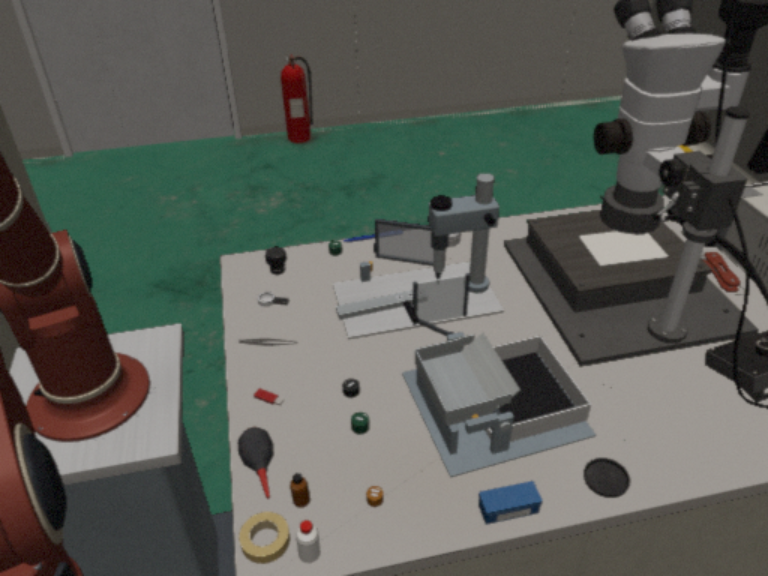

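Top view: mounts are green (258,309), black (431,323), green (465,322) and orange (522,323). The tester is at (335,220) with its bar and door to the left, and the dump unit is at (465,230) with its lever at (417,271). The eyepiece is at (272,363) and the tin at (262,205). The side view agrees: four mounts.

```bash
cat > m1.py <<'E'
from h import *
np.set_printoptions(precision=3,suppress=True)
f=np.load('pics/top.npz');p,d=f['p'],f['d'];m={k:f[k] for k in('R','t','fx','fy','cx','cy')}
C=cloud(m,d);Z=C[:,:,2]
def comp(mask,seed,r=14):
    u,v=[int(a/1.5) for a in seed];w=np.zeros(mask.shape,np.uint8);w[v-r:v+r,u-r:u+r]=mask[v-r:v+r,u-r:u+r]
    n,l,st,c=cv2.connectedComponentsWithStats(w);b=1+np.argmax(st[1:,4]);ys,xs=np.where(l==b);return xs.mean(),ys.mean(),st[b],np.median(Z[l==b])
dark=(p.max(2)<110)|((p.max(2).astype(int)-p.min(2))>60)
for nm,s,h in(('greenL',(258,309),.022),('black',(431,323),.018),('greenR',(465,322),.022),('orange',(522,323),.018),('eyep',(272,363),.05)):
    u,v,st,z=comp(dark,s,10);print(nm,u,v,st[2:],z,plane(m,u,v,h*.6))
for nm,s,h in(('tin',(262,205),.029),):print(nm,plane(m,s[0]/1.5,s[1]/1.5,h))
q=lambda u,v,z:plane(m,u/1.5,v/1.5,z)
print('bed corners',[q(*a,.008)[:2] for a in((305,192),(375,192),(304,318),(377,318))])
print('lever',q(411,271,.128)); print('column',q(334,180,.258),'spindle',q(336,219,.17))
print('bar ends',q(348,318,.022),q(343,245,.022))
print('door',q(278,273,.107),q(306,215,.107))
# plate edges for dump: region at z~6mm
S=f['p'][100:200,260:350];save(S,'dumpcrop.png',5)
S=p[105:220,170:260];save(S,'testcrop.png',5)
E
python3 m1.py
```

```text
greenL 171.6 205.575 [ 8  8 40] 0.02070634869842733 [0.479 0.319 0.013]
black 287.15 215.0 [ 8  7 40] 0.01680370823097807 [ 0.439 -0.097  0.011]
greenR 309.5 214.57142857142858 [ 8  8 42] 0.022264348571384186 [ 0.44  -0.178  0.013]
orange 347.6774193548387 215.41935483870967 [ 8  6 31] 0.018247479283860935 [ 0.435 -0.316  0.011]
eyep 180.75806451612902 241.91129032258064 [ 13  13 124] 0.048963034075672734 [0.348 0.284 0.03 ]
tin [0.727 0.307 0.029]
bed corners [array([0.762, 0.205]), array([0.761, 0.034]), array([0.454, 0.208]), array([0.452, 0.033])]
lever [ 0.552 -0.045  0.128]
column [0.731 0.119 0.258] spindle [0.665 0.121 0.17 ]
bar ends [0.452 0.102 0.022] [0.629 0.113 0.022]
door [0.554 0.257 0.107] [0.687 0.193 0.107]
```

View pics/dumpcrop.png

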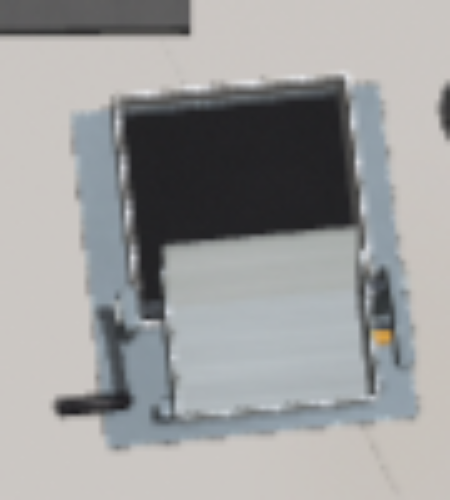

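View pics/testcrop.png

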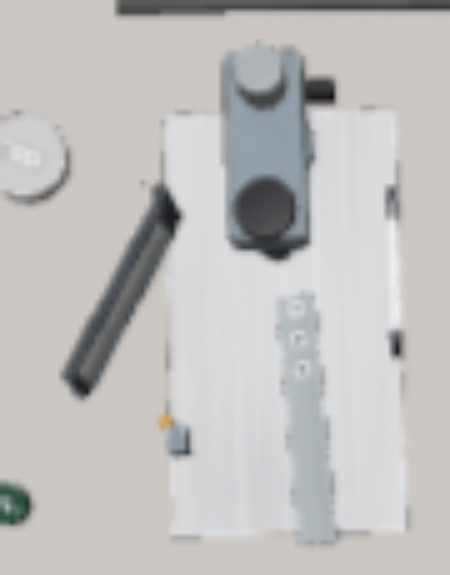

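```bash
python3 -m inch '[[[0,0,50],[0,0,8]],[[0,0,100],[0,0,13.7]],[[50,-20,100],[0,0,13.7]],[[90,20,100],[0,0,13.7]],[[130,60,100],[0,0,13.7]],[[160,100,100],[0,0,13.7]],[[190,140,90],[0,0,13.7]],[[215,180,80],[0,0,13.7]],[[235,220,70],[0,0,13.7]],[[245,260,50],[0,0,13.7]],[[255,290,20],[0,0,13.7]],[[265,315,0],[0,0,13.7]]]' 60 30
```

```text
time: 1.3
eef_pos: [0.4179, -0.3129, 0.2404]
eef_rot: [-0.002, 0.971, 0.238, -0.001]
ft_force: [1.2, 0.2, -0.9]
grip_width: 0.0601
grasp_force: 0.0
```

The crops show the dump unit yawed about +5°, with the lever handle at crop (92,404). The tester is nearly aligned with world x, and the bar is yawed a few degrees. Now a wrist look over the mounts.

```bash
python3 -m inch '[[[0,0,0],[0,0,-8]],[[10,0,0],[0,0,-16]],[[15,0,0],[0,0,-24]],[[15,0,0],[0,0,-27.5]],[[15,0,0],[0,0,-27.5]],[[15,0,0],[0,0,-27.5]]]' 60 30
python3 - <<'E'
from h import *
np.set_printoptions(precision=3,suppress=True)
p,d,m=snap('wrist');save(p,'w0.png',1.2);print(m['R'],-np.array(m['R']).T@m['t'],m['fx'])
q=lambda u,v,z:plane(m,u/1.5,v/1.5,z)
f=np.load('pics/top.npz');mt={k:f[k] for k in('R','t','fx','fy','cx','cy')}
pp=lambda u,v,z:plane(mt,260+u/5,100+v/5,z)
print('lever',pp(92,404,.1345),'plate corners',pp(75,115,.006),pp(380,82,.006),pp(415,415,.006),pp(108,445,.006))
print('bucket rim backL,backR',pp(175,417,.1),pp(372,395,.1))
E
```

```text
time: 1.9
eef_pos: [0.4329, -0.3165, 0.242]
eef_rot: [-0.0, 1.0, -0.001, -0.0]
ft_force: [-0.3, -0.1, -0.7]
grip_width: 0.0601
grasp_force: 0.0
[[-0.002 -1.    -0.001]
 [-0.945  0.002  0.326]
 [-0.326  0.002 -0.945]] [ 0.517 -0.316  0.372] 271.3580570460716
lever [ 0.551 -0.06   0.135] plate corners [ 0.779 -0.059  0.006] [ 0.802 -0.285  0.006] [ 0.554 -0.304  0.006] [ 0.534 -0.079  0.006]
bucket rim backL,backR [ 0.545 -0.119  0.1  ] [ 0.559 -0.255  0.1  ]
```

View pics/w0.png

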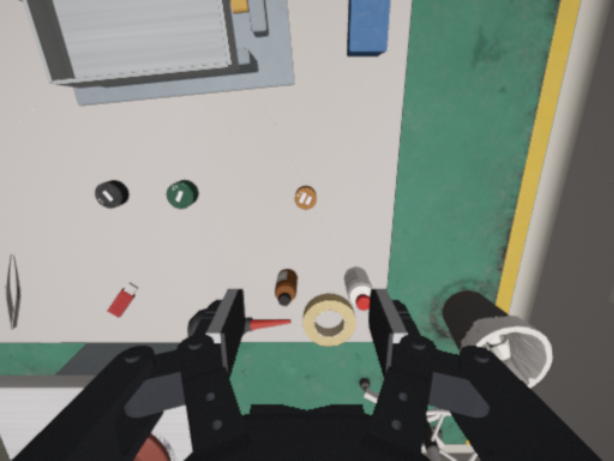

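Wrist view (1.2x): orange (306,197), green (181,194), black (111,194). All stand upright with clear space around them.

```bash
cat > mm.py <<'E'
from h import *
np.set_printoptions(precision=4,suppress=True)
def pucks(thr=110):
    p,d,m=snap('wrist');C=cloud(m,d);hi=p.max(2).astype(int);sat=hi-p.min(2)
    mask=(((hi<thr)|(sat>60))&(C[:,:,2]<.035)&(C[:,:,2]>.004)&(d>0)).astype(np.uint8)
    mask=cv2.morphologyEx(mask,cv2.MORPH_CLOSE,np.ones((5,5)))
    n,l,st,c=cv2.connectedComponentsWithStats(mask)
    for i in range(1,n):
        if st[i,4]>60: print(c[i],st[i,2:],np.median(p[l==i],0),plane(m,*c[i],.011), 'zmax %.3f'%np.percentile(C[:,:,2][l==i],90))
if __name__=='__main__':
    pucks(); s=arm.sense();print(s['eef_pos'],s['time'])
E
python3 mm.py
```

```text
[305.8216  22.5115] [  35   47 1519] [ 86. 122. 163.] [ 0.6022 -0.3748  0.011 ] zmax 0.030
[206.55    57.5375] [23 14 80] [69. 72. 74.] [ 0.5661 -0.2579  0.011 ] zmax 0.032
[ 92.4454 161.5939] [ 27  22 458] [66. 65. 65.] [ 0.4399 -0.096   0.011 ] zmax 0.017
[151.7986 161.3531] [ 26  23 422] [60. 96. 75.] [ 0.44   -0.1762  0.011 ] zmax 0.021
[254.1634 164.5331] [ 17  19 257] [175. 130.  88.] [ 0.4353 -0.3145  0.011 ] zmax 0.017
[239.044  230.8365] [ 18  14 159] [69. 47. 32.] [ 0.3356 -0.2918  0.011 ] zmax 0.032
[291.2639 231.1111] [ 9 14 72] [104.  100.5  97. ] [ 0.335  -0.3688  0.011 ] zmax 0.032
[ 10.5962 256.    ] [ 10  33 104] [89. 86. 83.] [0.2938 0.0582 0.011 ] zmax 0.007
[100.0533 252.6598] [ 22  22 244] [170.  67.  66.] [ 0.2993 -0.0796  0.011 ] zmax 0.008
[270.0837 257.0204] [ 39  35 490] [207. 189. 147.] [ 0.2911 -0.3382  0.011 ] zmax 0.019
[164.058  262.9855] [15 15 69] [43. 42. 45.] [ 0.2809 -0.1749  0.011 ] zmax 0.035
[218.9651 269.4236] [ 38  12 229] [177.  80.  76.] [ 0.2691 -0.2591  0.011 ] zmax 0.033
[281.7958 276.993 ] [ 28  19 142] [207. 188. 146.] [ 0.255  -0.3572  0.011 ] zmax 0.019
[126.2143 376.3274] [ 29  20 336] [144.  81.  71.] [ 0.0406 -0.0786  0.011 ] zmax 0.014
[ 0.4329 -0.3167  0.2422] 2.0
```

```bash
python3 -m inch '[[[2,2,-50],[0,0,0]],[[2,2,-100],[0,0,0]],[[2,2,-150],[0,0,0]],[[2,2,-190],[0,0,0]],[[2,2,-215],[0,0,0]],[[2,2,-229],[0,0,0]],[[2,2,-229],[0,0,0]],[[2,2,-229],[0,0,0]]]' 55 30 && python3 -m inch '[[[0,0,0],[0,0,0]],[[0,0,0],[0,0,0]],[[0,0,0],[0,0,0]],[[0,0,0],[0,0,0]],[[0,0,0],[0,0,0]],[[0,0,30],[0,0,0]],[[0,0,75],[0,0,0]],[[0,0,120],[0,0,0]],[[0,0,120],[0,0,0]]]' 5 40
```

```text
time: 2.8
eef_pos: [0.4358, -0.3153, 0.0142]
eef_rot: [0.0, 1.0, -0.002, 0.001]
ft_force: [0.2, 0.4, 0.8]
grip_width: 0.0547
grasp_force: 0.0
time: 3.7
eef_pos: [0.4387, -0.3172, 0.1397]
eef_rot: [0.004, 1.0, -0.002, 0.006]
ft_force: [0.4, 0.3, -1.0]
grip_width: 0.0233
grasp_force: 39.6
```

```bash
python3 -m inch '[[[40,22,20],[0,0,2]],[[80,44,20],[0,0,5]],[[120,66,20],[0,0,5]],[[155,85,20],[0,0,5]],[[177,98,20],[0,0,5]],[[177,98,0],[0,0,5]],[[177,98,-25],[0,0,5]],[[177,98,-45],[0,0,5]],[[177,98,-45],[0,0,5]],[[177,98,-45],[0,0,5]]]' - 40
```

```text
time: 4.7
eef_pos: [0.6117, -0.2165, 0.0879]
eef_rot: [-0.0, 0.999, 0.042, -0.001]
ft_force: [-0.1, 0.0, 0.5]
grip_width: 0.0232
grasp_force: 40.0
```

```bash
python3 -m inch '[[[0,0,0],[0,0,0]],[[0,0,0],[0,0,0]],[[0,0,25],[0,0,0]],[[0,0,65],[0,0,0]],[[-40,10,75],[0,0,0]],[[-85,20,75],[0,0,-3]],[[-130,32,75],[0,0,-5]],[[-165,41,65],[0,0,-5]],[[-172,41,30],[0,0,-5]]]' 38 30 && python3 -m inch '[[[0,0,-40],[0,0,0]],[[0,0,-80],[0,0,0]],[[0,0,-103],[0,0,0]],[[0,0,-103],[0,0,0]],[[0,0,-103],[0,0,0]]]' 55 && python3 -m inch '[[[0,0,0],[0,0,0]],[[0,0,0],[0,0,0]],[[0,0,0],[0,0,0]],[[0,0,0],[0,0,0]],[[0,0,0],[0,0,0]],[[0,0,40],[0,0,0]],[[0,0,85],[0,0,0]],[[0,0,135],[0,0,0]],[[0,0,145],[0,0,0]]]' 5 40
```

```text
time: 5.6
eef_pos: [0.4379, -0.1754, 0.1211]
eef_rot: [0.001, 1.0, -0.002, 0.002]
ft_force: [0.7, -0.7, -0.4]
grip_width: 0.0379
grasp_force: 0.0
time: 6.1
eef_pos: [0.4406, -0.1759, 0.0158]
eef_rot: [0.0, 1.0, -0.002, 0.0]
ft_force: [0.1, -0.0, 1.2]
grip_width: 0.055
grasp_force: 0.0
time: 7.0
eef_pos: [0.4432, -0.1769, 0.1663]
eef_rot: [0.002, 1.0, -0.002, 0.006]
ft_force: [0.6, -0.1, 0.3]
grip_width: 0.028
grasp_force: 39.8
```

```bash
python3 -m inch '[[[45,5,0],[0,0,2]],[[90,10,0],[0,0,5]],[[135,15,0],[0,0,5]],[[168,19,0],[0,0,5]],[[168,19,-30],[0,0,5]],[[168,19,-55],[0,0,5]],[[168,19,-72],[0,0,5]],[[168,19,-72],[0,0,5]],[[168,19,-72],[0,0,5]]]' - 40 && python3 -m inch '[[[0,0,0],[0,0,0]],[[0,0,0],[0,0,0]],[[0,0,25],[0,0,0]],[[0,0,65],[0,0,0]],[[-40,14,75],[0,0,0]],[[-85,30,75],[0,0,-3]],[[-130,45,75],[0,0,-5]],[[-165,60,65],[0,0,-5]],[[-168,61,30],[0,0,-5]],[[-168,61,30],[0,0,-5]]]' 38 30 && python3 mm.py | grep -v zmax.0.03; python3 -m inch '[[[0,0,-40],[0,0,0]],[[0,0,-80],[0,0,0]],[[0,0,-104],[0,0,0]],[[0,0,-104],[0,0,0]],[[0,0,-104],[0,0,0]]]' 55 && python3 -m inch '[[[0,0,0],[0,0,0]],[[0,0,0],[0,0,0]],[[0,0,0],[0,0,0]],[[0,0,0],[0,0,0]],[[0,0,0],[0,0,0]],[[0,0,40],[0,0,0]],[[0,0,85],[0,0,0]],[[0,0,135],[0,0,0]],[[0,0,145],[0,0,0]]]' 5 40
```

```text
time: 7.9
eef_pos: [0.6078, -0.1566, 0.0882]
eef_rot: [-0.0, 0.999, 0.042, -0.0]
ft_force: [0.7, 0.1, -0.3]
grip_width: 0.0281
grasp_force: 41.4
time: 8.9
eef_pos: [0.4369, -0.0948, 0.1166]
eef_rot: [-0.001, 1.0, -0.001, -0.003]
ft_force: [-0.8, -0.7, -0.5]
grip_width: 0.0381
grasp_force: 0.0
[ 26.1445 101.2018] [  59  179 1848] [67. 67. 66.] [0.5207 0.0935 0.011 ] zmax 0.019
[256.1902 193.7483] [ 33  34 878] [54. 53. 53.] [ 0.4398 -0.095   0.011 ] zmax 0.017
[  6.3936 282.9973] [ 17  44 376] [48. 47. 46.] [0.3422 0.1646 0.011 ] zmax 0.008
[509.     289.8667] [ 7 18 75] [80. 78. 75.] [ 0.3328 -0.359   0.011 ] zmax 0.010
[239.0362 314.    ] [ 32  30 442] [144.  52.  51.] [ 0.3015 -0.0761  0.011 ] zmax 0.008
[487.1256 310.392 ] [ 30  13 199] [82. 70. 49.] [ 0.306  -0.3437  0.011 ] zmax 0.015
[450.2162 332.2664] [ 25  28 259] [71. 60. 42.] [ 0.2756 -0.3111  0.011 ] zmax 0.029
[486.9803 341.1116] [ 35  25 457] [76. 69. 56.] [ 0.2627 -0.3557  0.011 ] zmax 0.016
[ 0.4393 -0.0955  0.1179] 8.95
time: 9.45
eef_pos: [0.4418, -0.0962, 0.0151]
eef_rot: [0.0, 1.0, -0.002, 0.001]
ft_force: [0.1, 0.2, 0.7]
grip_width: 0.0547
grasp_force: 0.0
time: 10.35
eef_pos: [0.4433, -0.0964, 0.1652]
eef_rot: [0.001, 1.0, -0.002, 0.006]
ft_force: [1.0, -0.3, -1.1]
grip_width: 0.0278
grasp_force: 39.8
```

```bash
python3 -m inch '[[[30,-30,0],[0,0,2]],[[65,-60,0],[0,0,5]],[[100,-95,0],[0,0,5]],[[132,-125,0],[0,0,5]],[[132,-125,-30],[0,0,5]],[[132,-125,-55],[0,0,5]],[[132,-125,-71],[0,0,5]],[[132,-125,-71],[0,0,5]],[[132,-125,-71],[0,0,5]]]' - 40 && python3 -m inch '[[[0,0,0],[0,0,0]],[[0,0,0],[0,0,0]],[[0,0,25],[0,0,0]],[[0,0,70],[0,0,0]],[[0,0,110],[0,0,0]],[[-20,40,130],[0,0,0]],[[-40,80,140],[0,0,0]],[[-50,130,140],[0,0,0]],[[-60,180,140],[0,0,0]],[[-70,230,140],[0,0,0]],[[-80,280,140],[0,0,0]],[[-90,330,140],[0,0,0]]]' 38 30 && python3 -m inch '[[[0,50,0],[0,0,0]],[[0,100,0],[0,0,-4]],[[0,150,0],[0,0,-5]],[[-5,200,-20],[0,0,-5]],[[-5,209,-50],[0,0,-5]],[[-5,209,-50],[0,0,-5]],[[-5,209,-50],[0,0,-5]]]' 55; python3 - <<'E'
from h import *
import mm; mm.pucks()
print(arm.sense()['eef_pos'])
p,d,m=snap('top');np.savez('pics/top2',p=p,d=d)
a=cv2.resize(p[100:200,260:350],None,fx=4,fy=4)
p,d,m=snap('side');b=cv2.resize(p[215:315,270:400],None,fx=3,fy=4);save(np.hstack([a,b]),'bk.png')
E
```

```text
time: 11.25
eef_pos: [0.573, -0.2203, 0.0888]
eef_rot: [-0.0, 0.999, 0.042, 0.001]
ft_force: [2.0, 1.0, -1.8]
grip_width: 0.0278
grasp_force: 39.7
time: 12.45
eef_pos: [0.4818, 0.1057, 0.229]
eef_rot: [0.0, 0.999, 0.042, 0.0]
ft_force: [1.2, 0.6, 0.1]
grip_width: 0.0381
grasp_force: 0.0
time: 13.15
eef_pos: [0.478, 0.3119, 0.1784]
eef_rot: [0.001, 1.0, -0.002, -0.0]
ft_force: [1.4, -0.6, 0.3]
grip_width: 0.0546
grasp_force: 0.0
[325.7512  49.257 ] [ 61 109 603] [91. 92. 95.] [0.6093 0.2425 0.011 ] zmax 0.032
[212.5276  80.8472] [  17  140 1067] [ 62.  83. 155.] [0.5813 0.3549 0.011 ] zmax 0.010
[437.4024 113.5163] [  28  175 1106] [77. 77. 76.] [0.5485 0.1202 0.011 ] zmax 0.017
[357.8571 139.3886] [ 11  26 175] [62. 65. 65.] [0.5219 0.2007 0.011 ] zmax 0.034
[245.7399 177.7359] [ 25  28 496] [60. 95. 75.] [0.4795 0.3229 0.011 ] zmax 0.021
[275.5889 269.5815] [ 35  24 270] [27. 26. 26.] [0.3574 0.2866 0.011 ] zmax 0.034
[359.9828 273.9397] [ 20  21 232] [66. 64. 64.] [0.3502 0.1775 0.011 ] zmax 0.008
[431.9194 309.7258] [14 14 62] [90.5 87.  85. ] [0.2922 0.0726 0.011 ] zmax 0.006
[0.479  0.3116 0.1793]
```

View pics/bk.png

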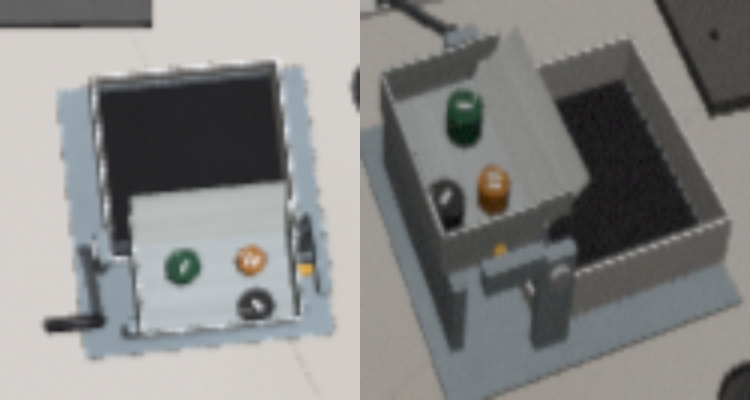

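Bucket view: the green, orange and black mounts stand inside the upright bucket, with the black one close to the back wall.

```bash
python3 -m inch '[[[1,11,-50],[0,0,0]],[[1,11,-100],[0,0,0]],[[1,11,-140],[0,0,0]],[[1,11,-165],[0,0,0]],[[1,11,-165],[0,0,0]],[[1,11,-165],[0,0,0]]]' 52 30 && python3 -m inch '[[[0,0,0],[0,0,0]],[[0,0,0],[0,0,0]],[[0,0,0],[0,0,0]],[[0,0,0],[0,0,0]],[[0,0,0],[0,0,0]],[[0,0,40],[0,0,0]],[[0,0,85],[0,0,0]],[[0,0,135],[0,0,0]],[[0,0,180],[0,0,0]],[[0,0,200],[0,0,0]]]' 5 40 && python3 -m inch '[[[0,-40,0],[0,0,0]],[[0,-85,0],[0,0,0]],[[0,-130,0],[0,0,0]],[[0,-175,0],[0,0,0]],[[0,-220,0],[0,0,0]],[[0,-265,0],[0,0,0]],[[10,-310,0],[0,0,2]],[[30,-350,0],[0,0,5]],[[55,-390,0],[0,0,5]],[[75,-430,0],[0,0,5]],[[90,-465,0],[0,0,5]],[[93,-484,-10],[0,0,5]]]' - 40
```

```text
time: 13.9
eef_pos: [0.4805, 0.3241, 0.0146]
eef_rot: [-0.0, 1.0, -0.002, 0.001]
ft_force: [-1.0, -0.7, 0.3]
grip_width: 0.0521
grasp_force: 0.0
time: 14.9
eef_pos: [0.4809, 0.3259, 0.2196]
eef_rot: [-0.003, 1.0, -0.002, 0.004]
ft_force: [0.8, 1.1, -1.0]
grip_width: 0.0278
grasp_force: 39.8
time: 16.1
eef_pos: [0.5742, -0.1645, 0.2055]
eef_rot: [0.002, 0.999, 0.04, 0.003]
ft_force: [0.1, -0.1, -0.3]
grip_width: 0.0284
grasp_force: 39.8
```

```bash
python3 -m inch '[[[-1,3,-40],[0,0,0]],[[-1,3,-75],[0,0,0]],[[-1,3,-100],[0,0,0]],[[-1,3,-114],[0,0,0]],[[-1,3,-114],[0,0,0]],[[-1,3,-114],[0,0,0]]]' - 40 && python3 -m inch '[[[0,0,0],[0,0,0]],[[0,0,0],[0,0,0]],[[0,0,25],[0,0,0]],[[0,0,70],[0,0,0]],[[0,0,115],[0,0,0]],[[-20,30,130],[0,0,0]],[[-40,60,130],[0,0,0]],[[-63,100,130],[0,0,0]],[[-63,101,130],[0,0,0]]]' 38 30 && python3 -m inch '[[[0,0,-40],[0,0,0]],[[0,0,-80],[0,0,0]],[[0,0,-91],[0,0,0]],[[0,0,-91],[0,0,0]],[[0,0,-91],[0,0,0]]]' 0 30; python3 - <<'E'
from h import *
p,d,m=snap('top');a=cv2.resize(p[100:200,260:350],None,fx=4,fy=4)
p,d,m=snap('side');b=cv2.resize(p[215:315,270:400],None,fx=3,fy=4);save(np.hstack([a,b]),'bk2.png')
E
```

```text
time: 16.7
eef_pos: [0.572, -0.1567, 0.0906]
eef_rot: [0.0, 0.999, 0.042, 0.001]
ft_force: [0.4, -0.4, -0.6]
grip_width: 0.0284
grasp_force: 39.8
time: 17.6
eef_pos: [0.5052, -0.0488, 0.2205]
eef_rot: [-0.002, 0.999, 0.047, -0.001]
ft_force: [-0.7, 0.2, -0.7]
grip_width: 0.0377
grasp_force: 0.0
time: 18.1
eef_pos: [0.5094, -0.0558, 0.1297]
eef_rot: [0.0, 0.999, 0.042, 0.001]
ft_force: [0.1, 0.2, 0.1]
grip_width: 0.0002
grasp_force: 0.0
```

View pics/bk2.png

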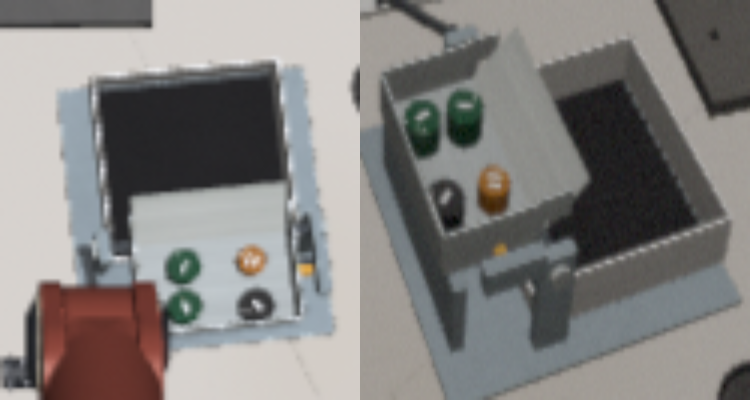

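All four mounts are in the bucket (tops at crop (182,265), (251,260), (183,305), (255,303)). Pushing the lever along its arc.

```bash
python3 -m inch '[[[12,1,0],[0,0,0]],[[22,2,0],[0,0,0]],[[33,3,11],[0,0,0]],[[46,4,20],[0,0,0]],[[60,5,27],[0,0,0]],[[75,7,31],[0,0,0]],[[91,8,32],[0,0,0]],[[106,10,31],[0,0,0]],[[121,11,27],[0,0,0]],[[135,12,20],[0,0,0]],[[142,13,16],[0,0,0]],[[142,13,16],[0,0,0]]]' && python3 -m inch '[[[6,0,-5],[0,0,0]],[[11,1,-9],[0,0,0]],[[14,1,-12],[0,0,0]],[[14,1,-12],[0,0,0]],[[14,1,-12],[0,0,0]],[[14,1,-12],[0,0,0]],[[14,1,-12],[0,0,0]]]'; python3 - <<'E'
from h import *
p,d,m=snap('top');a=cv2.resize(p[100:200,260:350],None,fx=4,fy=4)
p,d,m=snap('side');b=cv2.resize(p[215:315,270:400],None,fx=3,fy=4);save(np.hstack([a,b]),'bk3.png')
E
```

```text
time: 19.4
eef_pos: [0.6503, -0.0424, 0.144]
eef_rot: [-0.0, 0.999, 0.042, -0.0]
ft_force: [-2.3, -0.2, 0.2]
grip_width: -0.0002
grasp_force: 0.9
time: 20.1
eef_pos: [0.6636, -0.0415, 0.1322]
eef_rot: [-0.0, 0.999, 0.042, -0.001]
ft_force: [-2.6, 0.7, 0.7]
grip_width: 0.0
grasp_force: 1.2
```

View pics/bk3.png

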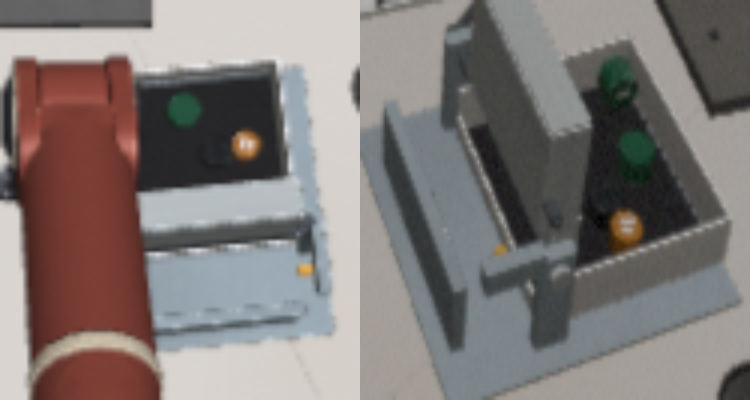

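Side crop: the bucket is tipped and both greens, the orange and the black are in the tray. A few mm more to be sure of the angle, then reverse along the arc.

```bash
python3 -m inch '[[[3,0,-3],[0,0,0]],[[6,0,-6],[0,0,0]],[[6,0,-6],[0,0,0]],[[6,0,-6],[0,0,0]],[[6,0,-6],[0,0,0]]]' && python3 -m inch '[[[-10,0,6],[0,0,0]],[[-20,-1,15],[0,0,0]],[[-34,-2,22],[0,0,0]],[[-50,-4,27],[0,0,0]],[[-66,-6,30],[0,0,0]],[[-82,-7,29],[0,0,0]],[[-97,-9,25],[0,0,0]],[[-112,-10,18],[0,0,0]],[[-125,-11,10],[0,0,0]],[[-137,-12,3],[0,0,0]],[[-155,-14,3],[0,0,0]],[[-175,-14,10],[0,0,0]]]' && python3 -m inch '[[[-30,0,40],[0,0,-5]],[[-35,40,80],[0,0,-5]],[[-35,80,110],[0,0,-5]],[[-35,120,110],[0,0,-5]],[[-35,155,110],[0,0,-5]],[[-35,155,110],[0,0,-5]],[[-35,155,110],[0,0,-5]]]' 50; python3 - <<'E'
from h import *
p,d,m=snap('wrist');np.savez('pics/w2',p=p,d=d,**{k:m[k] for k in('R','t','fx','fy','cx','cy')});save(p,'w2.png',1.5)
p,d,m=snap('top');a=cv2.resize(p[100:200,260:350],None,fx=4,fy=4)
p,d,m=snap('side');b=cv2.resize(p[215:315,270:400],None,fx=3,fy=4);save(np.hstack([a,b]),'bk4.png')
E
```

```text
time: 20.7
eef_pos: [0.67, -0.0411, 0.1262]
eef_rot: [-0.0, 0.999, 0.042, -0.0]
ft_force: [-2.5, 0.7, 1.0]
grip_width: 0.0003
grasp_force: 1.3
time: 21.9
eef_pos: [0.4949, -0.0564, 0.1369]
eef_rot: [0.0, 0.999, 0.042, 0.001]
ft_force: [0.6, 1.1, -0.3]
grip_width: -0.0002
grasp_force: 0.0
time: 22.6
eef_pos: [0.4604, 0.0996, 0.2474]
eef_rot: [-0.0, 1.0, -0.001, 0.002]
ft_force: [-0.8, -0.6, 0.6]
grip_width: 0.05
grasp_force: 0.0
```

View pics/bk4.png

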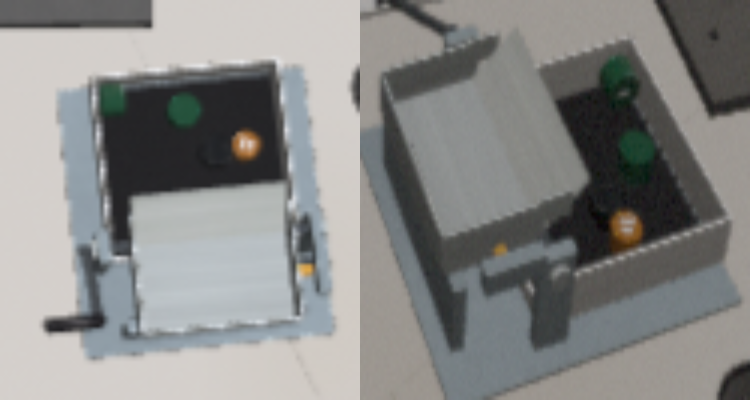

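View pics/w2.png

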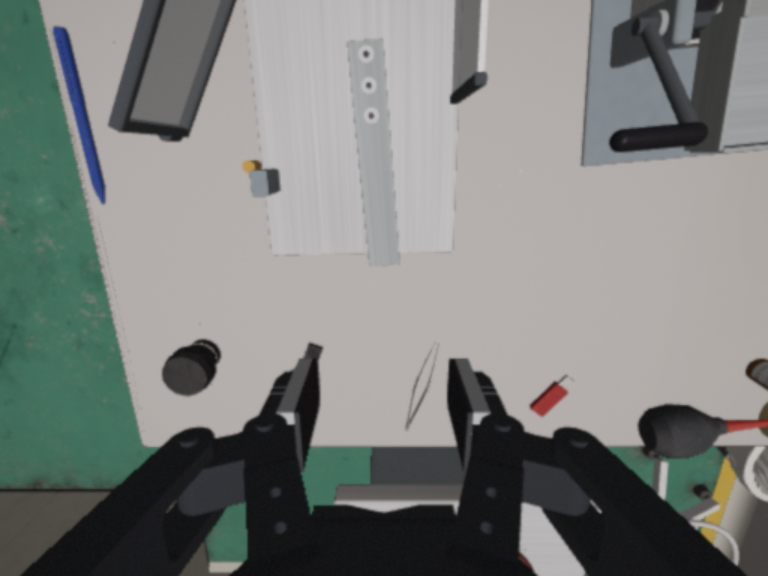

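Wrist view (1.5x): marks at (366,54), (369,85) and (372,116); bed front corners at (273,254) and (452,250); door at upper left. The bk4 picture shows the bucket upright and all mounts in the tray. Next I tilt the camera forward to see the tip.

```bash
python3 -m inch '[[[10,0,-10],[0,-8,0]],[[20,0,-20],[0,-16,0]],[[30,0,-30],[0,-24,0]],[[40,0,-40],[0,-32,0]],[[40,0,-45],[0,-40,0]],[[40,0,-45],[0,-45,0]],[[40,0,-45],[0,-45,0]],[[40,0,-45],[0,-45,0]],[[40,0,-45],[0,-45,0]]]'; python3 - <<'E'
from h import *
np.set_printoptions(precision=4,suppress=True)
f=np.load('pics/w2.npz');m={k:f[k] for k in('R','t','fx','fy','cx','cy')}
q=lambda u,v,z:plane(m,u/1.5,v/1.5,z)
print('bedfront',q(273,255,.008),q(452,251,.008),'marks',q(366,54,.022),q(369,85,.022),q(372,116,.022),'barend',q(384,265,.022))
p,d,m=snap('wrist');np.savez('pics/w3',p=p,d=d,**{k:m[k] for k in('R','t','fx','fy','cx','cy')});save(p,'w3.png',1.5)
E
```

```text
time: 23.65
eef_pos: [0.4446, 0.1003, 0.2774]
eef_rot: [0.014, 0.942, -0.005, 0.335]
ft_force: [-0.3, 0.5, 0.6]
grip_width: 0.0499
grasp_force: 0.0
bedfront [0.4543 0.2025 0.008 ] [0.4577 0.0362 0.008 ] marks [0.6161 0.1129 0.022 ] [0.5946 0.1109 0.022 ] [0.5721 0.1088 0.022 ] barend [0.4482 0.0993 0.022 ]
```

View pics/w3.png

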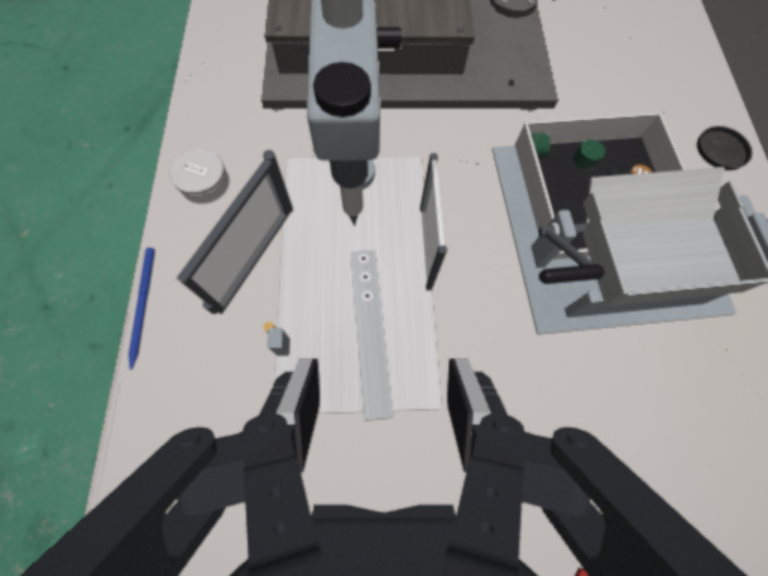

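Tilted view (1.5x): indenter tip at about (353,224), marks at (364,258), (366,277) and (368,296). The tip is well seen; I'll refine it with a crop.

```bash
python3 - <<'E'
from h import *
np.set_printoptions(precision=4,suppress=True)
f=np.load('pics/w3.npz');p=f['p'];m={k:f[k] for k in('R','t','fx','fy','cx','cy')}
save(p[125:205,205:275],'tip.png',7)
g=cv2.cvtColor(p,cv2.COLOR_RGB2GRAY)
def dark(u,v,r=3):
    w=255-g[v-r:v+r+1,u-r:u+r+1].astype(float);w=np.clip(w-100,0,None);ys,xs=np.indices(w.shape);return u-r+(w*xs).sum()/w.sum(),v-r+(w*ys).sum()/w.sum()
for a in((243,172),(244,185),(245,197)):
    c=dark(*a);print(c,plane(m,*c,.022))
for v in range(138,160): print(v,g[v,226:246])
for a in((277/1.5,408/1.5),(439/1.5,408/1.5)):print('bed',plane(m,*a,.008))
print('door edge/hinge',plane(m,187/1.5,275/1.5,.107),plane(m,270/1.5,154/1.5,.107))
E
```

```text
(np.float64(241.900826446281), np.float64(171.76859504132233)) [0.6163 0.1139 0.022 ]
(np.float64(243.16964285714286), np.float64(184.125)) [0.5943 0.1119 0.022 ]
(np.float64(244.43537414965985), np.float64(196.6122448979592)) [0.5727 0.1099 0.022 ]
138 [205 194 150  91  84  86  86  86  88  87  85  85  85  85  88 125 178 201
 205 207]
139 [206 199 169 102  83  85  85  86  87  87  85  85  85  83  93 140 189 203
 205 207]
140 [207 203 186 126  89  85  87  86  86  87  85  84  85  87 108 158 196 203
 206 207]
141 [206 205 195 163 118  90  86  86  87  86  86  86  87 101 142 181 200 203
 205 208]
142 [206 205 203 194 163 118  92  86  86  86  85  85  99 138 179 199 202 203
 205 207]
143 [207 205 205 204 193 164 113  80  78  80  77  80 119 175 200 203 202 204
 206 207]
144 [207 205 205 205 203 194 155  86  58  59  54  64 135 193 204 203 203 204
 206 208]
145 [207 206 204 205 205 204 187 126  58  39  43  81 156 202 205 203 202 204
 206 207]
146 [207 205 204 205 206 205 197 163  90  43  49 110 176 204 205 203 202 204
 206 208]
147 [206 205 205 204 205 206 204 189 133  60  59 132 192 205 205 20
[... 479 characters left out ...]
 206 206 206 205 206 207 207 207 207 205 204 203 204
 206 207]
154 [206 205 205 205 205 206 206 206 205 206 207 207 208 207 205 204 203 204
 206 207]
155 [206 205 205 205 205 206 206 206 206 206 207 207 208 207 205 204 204 204
 206 207]
156 [207 205 205 205 205 206 205 206 205 207 207 207 208 207 205 204 203 204
 206 207]
157 [207 205 205 205 205 206 206 206 206 207 207 207 208 207 205 204 203 204
 206 208]
158 [206 205 205 205 204 206 206 206 206 207 207 207 208 207 206 204 203 204
 205 207]
159 [206 205 205 205 205 205 206 207 206 206 207 207 208 207 205 204 203 204
 206 207]
bed [0.4593 0.2    0.008 ]
bed [0.4564 0.0383 0.008 ]
door edge/hinge [0.5622 0.2612 0.107 ] [0.687  0.2006 0.107 ]
```

View pics/tip.png

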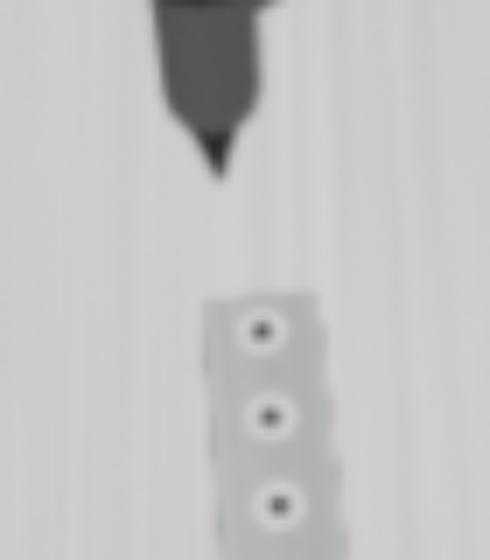

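The tip's point is at pixel (235.8,150.0).

```bash
python3 -m inch '[[[0,0,0],[0,8,0]],[[0,0,0],[0,16,0]],[[0,0,0],[0,24,0]],[[0,0,0],[0,32,0]],[[0,0,0],[0,40,0]],[[0,0,0],[0,45,0]],[[0,0,0],[0,45,5]],[[0,0,0],[0,45,5]],[[0,0,0],[0,45,5]]]' 50; python3 - <<'E'
from h import *
np.set_printoptions(precision=4,suppress=True)
f=np.load('pics/w3.npz');m={k:f[k] for k in('R','t','fx','fy','cx','cy')}
print('tip',plane(m,235.8,150.0,.028))
E
```

```text
time: 24.6
eef_pos: [0.4475, 0.099, 0.2765]
eef_rot: [-0.0, 0.998, 0.038, -0.051]
ft_force: [-0.9, -1.2, 0.1]
grip_width: 0.0498
grasp_force: 0.0
tip [0.6538 0.1238 0.028 ]
```

```bash
python3 -m inch '[[[15,1,-40],[0,-6,1]],[[27,2,-85],[0,-6,1]],[[27,2,-130],[0,-6,1]],[[27,2,-175],[0,-6,1]],[[27,2,-195],[0,-6,1]],[[27,2,-195],[0,-6,1]],[[27,2,-195],[0,-6,1]]]' 50; cat > mk.py <<'E'
from h import *
np.set_printoptions(precision=4,suppress=True)
p,d,m=snap('wrist');g=cv2.cvtColor(p,cv2.COLOR_RGB2GRAY)
s=arm.sense();print(s['eef_pos'],s['eef_rot'],s['time'],s['grip_width'])
_,b=cv2.threshold(g,100,255,cv2.THRESH_BINARY_INV)
n,l,st,c=cv2.connectedComponentsWithStats(b)
for i in range(1,n):
    X=plane(m,*c[i],.022)
    if 6<st[i,4]<250 and abs(X[1]-.115)<.03 and X[0]>.54 and max(st[i,2:4])<25: print(c[i],st[i,4],X)
E
python3 mk.py
```

```text
time: 25.3
eef_pos: [0.4723, 0.1031, 0.0827]
eef_rot: [0.002, 0.999, 0.049, 0.001]
ft_force: [0.7, 0.0, 1.2]
grip_width: 0.0496
grasp_force: 0.0
[0.4729 0.1034 0.0834] [0.0022 0.9988 0.0496 0.0023] 25.35 0.05006881798109231
[261.3947  35.1579] 38 [0.5949 0.1116 0.022 ]
[260.4194  73.5484] 31 [0.5731 0.1099 0.022 ]
```

```bash
python3 -m inch '[[[2,-2,-25],[0,0,0]],[[2,-2,-45],[0,0,0]],[[2,-2,-56],[0,0,0]],[[2,-2,-62],[0,0,0]],[[2,-2,-62],[0,0,0]],[[2,-2,-62],[0,0,0]]]' 42 && python3 -m inch '[[[0,0,0],[0,0,0]],[[0,0,0],[0,0,0]],[[0,0,0],[0,0,0]],[[0,0,0],[0,0,0]],[[0,0,0],[0,0,0]],[[0,0,0],[0,0,0]]]' 10 50; python3 mk.py
```

```text
time: 25.95
eef_pos: [0.4748, 0.1016, 0.0209]
eef_rot: [0.002, 0.999, 0.05, 0.002]
ft_force: [0.4, -0.5, 0.2]
grip_width: 0.0418
grasp_force: 0.0
time: 26.55
eef_pos: [0.4749, 0.1015, 0.0212]
eef_rot: [0.002, 0.999, 0.05, 0.002]
ft_force: [-1.1, -0.5, 6.3]
grip_width: 0.0267
grasp_force: 50.1
[0.4749 0.1015 0.0212] [0.0024 0.9988 0.0498 0.002 ] 26.6 0.026670742158943207
[259.3043   7.0435] 115 [0.5948 0.1122 0.022 ]
[258.5     65.6279] 86 [0.5731 0.1103 0.022 ]
```

```bash
python3 -m inch '[[[6,1,0],[0,0,0]],[[14,3,0],[0,0,0]],[[22,5,0],[0,0,0]],[[29,7,0],[0,0,0]],[[34,8.5,0],[0,0,0]],[[37,9.2,0],[0,0,0]],[[37,9.2,0],[0,0,0]],[[37,9.2,0],[0,0,0]],[[37,9.2,0],[0,0,0]]]'; python3 mk.py; python3 - <<'E'
from h import *
a,_,m=snap('side');X=proj(m,[.654,.124,.028]);print(X);u,v=int(X[0]),int(X[1])
save(a[v-40:v+40,u-50:u+50],'s1.png',7)
E
```

```text
time: 27.5
eef_pos: [0.5029, 0.1088, 0.021]
eef_rot: [0.003, 0.999, 0.049, -0.008]
ft_force: [-13.1, -3.2, 18.1]
grip_width: 0.0266
grasp_force: 52.0
[0.5029 0.1088 0.021 ] [ 0.0031  0.9987  0.0494 -0.0076] 27.55 0.02687289255388134
[257.359    6.3761] 117 [0.6224 0.1202 0.022 ]
[256.8372  66.1628] 86 [0.6007 0.1183 0.022 ]
(np.float64(291.28058052102233), np.float64(189.48444152231318))
```

View pics/s1.png

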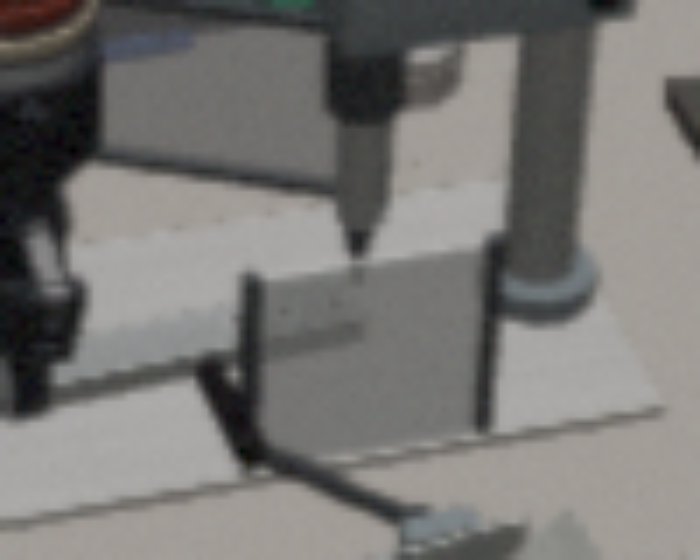

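Side crop: tip at (357,258), and the bar end still short of it. The fingers press on the bed with 18 N, so I release, raise 3 mm and re-grip.

```bash
python3 -m inch '[[[-9,-1,0],[0,0,0]],[[-9,-1,0],[0,0,0]],[[-9,-1,3],[0,0,0]],[[-9,-1,3],[0,0,0]],[[-9,-1,3],[0,0,0]],[[-9,-1,3],[0,0,0]]]' 42 && python3 -m inch '[[[0,0,0],[0,0,0]],[[0,0,0],[0,0,0]],[[0,0,0],[0,0,0]],[[0,0,0],[0,0,0]],[[0,0,0],[0,0,0]],[[0,0,0],[0,0,0]]]' 10 50; python3 mk.py
```

```text
time: 28.2
eef_pos: [0.5025, 0.1098, 0.023]
eef_rot: [0.003, 0.999, 0.05, 0.001]
ft_force: [-0.1, 0.3, 0.0]
grip_width: 0.0423
grasp_force: 0.0
time: 28.8
eef_pos: [0.5024, 0.1096, 0.0233]
eef_rot: [0.003, 0.999, 0.05, 0.001]
ft_force: [-0.0, -0.7, 4.2]
grip_width: 0.0266
grasp_force: 49.8
[0.5024 0.1095 0.0233] [0.0026 0.9988 0.0499 0.0012] 28.85 0.02654200126399896
[258.4159   5.6726] 113 [0.6233 0.1208 0.022 ]
[257.675  63.575] 80 [0.6016 0.1188 0.022 ]
```

```bash
python3 -m inch '[[[3,0.4,1],[0,0,0]],[[6,0.8,1],[0,0,0]],[[8.4,1,1],[0,0,0]],[[8.4,1,1],[0,0,0]],[[8.4,1,1],[0,0,0]],[[8.4,1,1],[0,0,0]]]'; python3 mk.py
```

```text
time: 29.45
eef_pos: [0.5108, 0.1109, 0.0241]
eef_rot: [0.003, 0.999, 0.05, 0.001]
ft_force: [-0.0, 0.6, -2.3]
grip_width: 0.0264
grasp_force: 49.2
[0.5107 0.1108 0.0241] [0.0025 0.9987 0.0501 0.0011] 29.5 0.02652404671369012
[258.0179   5.9464] 112 [0.6318 0.1222 0.022 ]
[257.3171  63.7317] 82 [0.6101 0.1203 0.022 ]
```

```bash
python3 -m inch '[[[0,0,-1],[0,0,0]],[[0,0,-1],[0,0,0]],[[0,0,-1],[0,0,0]],[[0,0,-1],[0,0,0]],[[0,0,-1],[0,0,0]],[[0,0,-1],[0,0,0]],[[0,0,-1],[0,0,0]],[[0,0,-1],[0,0,0]],[[0,0,-1],[0,0,0]],[[0,0,-1],[0,0,0]],[[0,0,-1],[0,0,0]],[[0,0,-1],[0,0,0]]]' && python3 -m inch '[[[0,0,0],[0,0,0]],[[0,0,0],[0,0,0]],[[0,0,0],[0,0,0]],[[0,0,20],[0,0,0]],[[0,0,50],[0,0,0]],[[-5,0,80],[0,-8,0]],[[-10,0,110],[0,-16,0]],[[-10,0,140],[0,-24,0]],[[-10,0,150],[0,-32,0]],[[-10,0,150],[0,-35,0]],[[-10,0,150],[0,-35,0]],[[-10,0,150],[0,-35,0]]]' 48; python3 - <<'E'
from h import *
np.set_printoptions(precision=4,suppress=True)
s=arm.sense();print(s['eef_pos'],s['eef_rot'])
p,d,m=snap('wrist');np.savez('pics/w4',p=p,d=d,**{k:m[k] for k in('R','t','fx','fy','cx','cy')})
u,v=[int(a) for a in proj(m,[.654,.124,.028])];print(u,v,d[v,u]);u0,v0=u-40,v-40;print('org',u0,v0)
save(p[v0:v0+75,u0:u0+80],'tip2.png',8)
for a in([.654,.124,.028],[.654,.124,.022],[.632,.122,.022]):print(proj(m,a))
E
```

```text
time: 30.7
eef_pos: [0.5107, 0.1108, 0.0233]
eef_rot: [0.002, 0.999, 0.05, 0.001]
ft_force: [-0.6, 1.2, 5.3]
grip_width: 0.0265
grasp_force: 49.9
time: 31.9
eef_pos: [0.5086, 0.1197, 0.1986]
eef_rot: [0.018, 0.962, 0.047, 0.268]
ft_force: [-0.1, 1.0, -0.0]
grip_width: 0.048
grasp_force: 0.0
[0.5086 0.1197 0.1986] [0.0184 0.962  0.0471 0.2683]
253 139 0.3442603
org 213 99
(np.float64(253.38342747319882), np.float64(139.48085792010755))
(np.float64(253.13639087044015), np.float64(141.3490173895469))
(np.float64(253.28825142454738), np.float64(157.479823301943))
```

View pics/tip2.png

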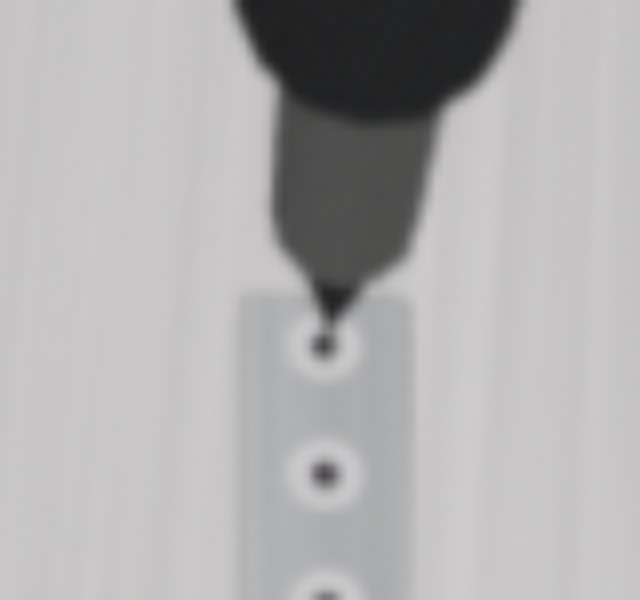

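Close view: tip at crop (330,322), end-mark dot at (322,345). After the 6 mm parallax, the mark is about 1.7 mm off, inside the tolerance. Next step: regrip and slide on.

```bash
python3 -m inch '[[[0,0,-20],[0,8,0]],[[0,0,-40],[0,16,0]],[[0,-3,-70],[0,24,0]],[[0,-7,-100],[0,31,0]],[[0,-9,-115],[0,31,0]],[[0,-9,-115],[0,31,0]],[[0,-9,-115],[0,31,0]],[[0,-9,-115],[0,31,0]]]' 48; python3 mk.py
```

```text
time: 32.75
eef_pos: [0.5082, 0.1107, 0.0847]
eef_rot: [0.005, 0.999, 0.05, 0.002]
ft_force: [0.0, -0.5, 0.2]
grip_width: 0.0482
grasp_force: 0.0
[0.5084 0.1109 0.0848] [0.0044 0.9987 0.0499 0.0021] 32.8 0.04780524107974799
[256.4324  33.9459] 37 [0.6316 0.1221 0.022 ]
[255.9667  72.1   ] 30 [0.6098 0.1202 0.022 ]
```

```bash
python3 -m inch '[[[2,0,-25],[0,0,0]],[[2,0,-45],[0,0,0]],[[2,0,-56],[0,0,0]],[[2,0,-61],[0,0,0]],[[2,0,-61],[0,0,0]],[[2,0,-61],[0,0,0]]]' 42 && python3 -m inch '[[[0,0,0],[0,0,0]],[[0,0,0],[0,0,0]],[[0,0,0],[0,0,0]],[[0,0,0],[0,0,0]],[[0,0,0],[0,0,0]],[[0,0,0],[0,0,0]]]' 10 50 && python3 -m inch '[[[6,0.2,1],[0,0,0]],[[13,0.5,1],[0,0,0]],[[19,0.8,1],[0,0,0]],[[23.3,1,1],[0,0,0]],[[23.3,1,1],[0,0,0]],[[23.3,1,1],[0,0,0]],[[23.3,1,1],[0,0,0]]]'; python3 mk.py
```

```text
time: 33.4
eef_pos: [0.5114, 0.1106, 0.0232]
eef_rot: [0.005, 0.999, 0.05, 0.002]
ft_force: [0.0, -0.9, -0.4]
grip_width: 0.0422
grasp_force: 0.0
time: 34.0
eef_pos: [0.5115, 0.1106, 0.0234]
eef_rot: [0.005, 0.999, 0.05, 0.002]
ft_force: [-1.0, 0.7, 5.5]
grip_width: 0.0267
grasp_force: 50.0
time: 34.7
eef_pos: [0.5336, 0.1114, 0.0234]
eef_rot: [0.005, 0.999, 0.05, 0.0]
ft_force: [-5.0, -0.9, 5.0]
grip_width: 0.0266
grasp_force: 49.9
[0.5336 0.1115 0.0234] [0.0051 0.9987 0.0503 0.0003] 34.75 0.02637330095394067
[256.843    7.0496] 121 [0.6539 0.1233 0.022 ]
[256.4125  65.575 ] 80 [0.632  0.1213 0.022 ]
```

```bash
python3 -m inch '[[[0.5,0,1],[0,0,0]],[[0.5,0,1],[0,0,0]],[[0.5,0,1],[0,0,0]],[[0.5,0,1],[0,0,0]],[[0.5,0,1],[0,0,0]],[[0.5,0,1],[0,0,0]],[[0.5,0,1],[0,0,0]],[[0.5,0,1],[0,0,0]],[[0.5,0,1],[0,0,0]],[[0.5,0,1],[0,0,0]]]'; python3 mk.py;  python3 -m inch '[[[0,0,0],[0,0,0]],[[0,0,0],[0,0,0]],[[0,0,0],[0,0,0]],[[0,0,0],[0,0,0]],[[0,0,0],[0,0,0]],[[0,0,0],[0,0,0]],[[0,0,0],[0,0,0]],[[0,0,0],[0,0,0]],[[0,0,0],[0,0,0]],[[0,0,0],[0,0,0]],[[0,0,0],[0,0,0]],[[0,0,0],[0,0,0]]]'
```

```text
time: 35.75
eef_pos: [0.5347, 0.1117, 0.0243]
eef_rot: [0.005, 0.999, 0.05, 0.001]
ft_force: [1.2, -0.4, -1.4]
grip_width: 0.0266
grasp_force: 49.2
[0.5347 0.1117 0.0243] [0.0051 0.9987 0.0502 0.0011] 35.8 0.026131863563333732
[257.2245   6.3401] 147 [0.6556 0.1234 0.022 ]
[256.5     65.7436] 78 [0.6331 0.1214 0.022 ]
time: 37.0
eef_pos: [0.5347, 0.1117, 0.0243]
eef_rot: [0.005, 0.999, 0.05, 0.001]
ft_force: [-0.3, -0.0, -2.6]
grip_width: 0.0262
grasp_force: 49.2
```

```bash
python3 -m inch '[[[6,0.5,0],[0,0,0]],[[13,1.1,0],[0,0,0]],[[19,1.7,0],[0,0,0]],[[22,1.9,0],[0,0,0]],[[22,1.9,0],[0,0,0]],[[22,1.9,0],[0,0,0]],[[22,1.9,0],[0,0,0]],[[22,1.9,0],[0,0,0]]]'; python3 mk.py;  python3 -m inch '[[[0,0,-1],[0,0,0]],[[0,0,-1],[0,0,0]],[[0,0,-1],[0,0,0]],[[0,0,-1],[0,0,0]],[[0,0,-1],[0,0,0]],[[0,0,-1],[0,0,0]],[[0,0,-1],[0,0,0]],[[0,0,-1],[0,0,0]],[[0,0,-1],[0,0,0]],[[0,0,-1],[0,0,0]],[[0,0,-1],[0,0,0]],[[0,0,-1],[0,0,0]]]' && python3 -m inch '[[[0,0,0],[0,0,0]],[[0,0,0],[0,0,0]],[[0,0,0],[0,0,0]],[[0,0,20],[0,0,0]],[[-5,0,50],[0,0,0]],[[-20,0,80],[0,-8,0]],[[-30,0,110],[0,-16,0]],[[-35,0,140],[0,-24,0]],[[-35,-3,150],[0,-32,0]],[[-35,-5,150],[0,-35,0]],[[-35,-8,150],[0,-35,0]],[[-35,-8,150],[0,-35,0]]]' 42; python3 - <<'E'
from h import *
np.set_printoptions(precision=4,suppress=True)
s=arm.sense();print(s['eef_pos'],s['eef_rot'])
p,d,m=snap('wrist')
u,v=[int(a) for a in proj(m,[.655,.123,.028])];u0,v0=u-40,v-40
save(p[v0:v0+75,u0:u0+80],'tip3.png',8);print('org',u0,v0)
for a in([.655,.123,.028],[.655,.123,.022],[.633,.121,.022]):print(proj(m,a))
for a in((187,275),):pass
save(p,'w5.png',1.5);np.savez('pics/w5',p=p,d=d,**{k:m[k] for k in('R','t','fx','fy','cx','cy')})
E
```

```text
time: 37.8
eef_pos: [0.5566, 0.1135, 0.0244]
eef_rot: [0.005, 0.999, 0.05, 0.001]
ft_force: [0.2, -0.2, -1.9]
grip_width: 0.0262
grasp_force: 49.3
[0.5566 0.1135 0.0244] [0.0051 0.9987 0.0501 0.0012] 37.85 0.026623636517590754
time: 39.05
eef_pos: [0.5566, 0.1135, 0.0234]
eef_rot: [0.005, 0.999, 0.05, 0.001]
ft_force: [-1.3, -0.3, 3.7]
grip_width: 0.0261
grasp_force: 49.8
time: 40.25
eef_pos: [0.5319, 0.1111, 0.2027]
eef_rot: [0.026, 0.958, 0.043, 0.281]
ft_force: [0.6, 0.3, -0.1]
grip_width: 0.0419
grasp_force: 0.0
[0.5319 0.1111 0.2027] [0.0258 0.9585 0.0429 0.2808]
org 202 120
(np.float64(242.92620853590483), np.float64(160.61021230206805))
(np.float64(242.79213313112396), np.float64(162.23668884893382))
(np.float64(243.0109779379014), np.float64(178.48187430505453))
```

View pics/tip3.png

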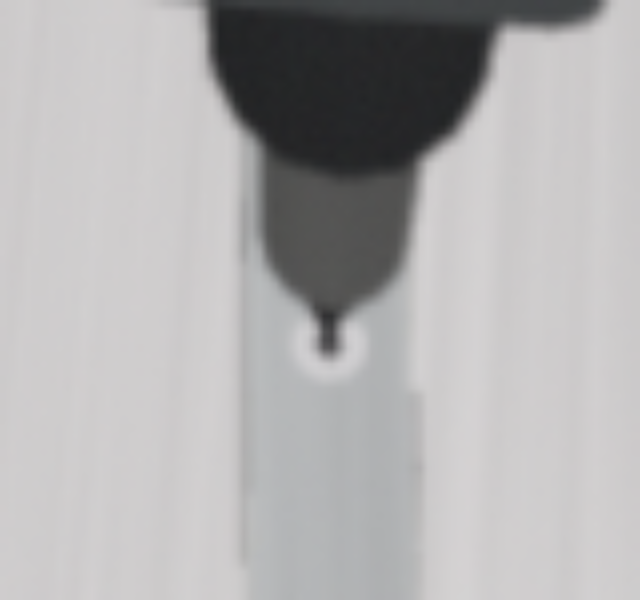

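The mark's circle is centred at crop (328,346) with the tip at about (328,332), so the inner mark is under the tip within about 1 mm. Now the door: hinge at about (.685,.201), edge at about (.560,.262), so it is open about 0.45 rad. I'll go over it to the outer side with the fingers closed.

```bash
python3 -m inch '[[[0,0,20],[0,8,0]],[[0,0,40],[0,16,0]],[[0,30,40],[0,24,0]],[[15,70,40],[0,32,0]],[[30,110,40],[0,32.5,0]],[[50,150,40],[0,32.5,0]],[[60,179,40],[0,32.5,0]],[[60,179,40],[0,32.5,0]],[[60,179,40],[0,32.5,0]]]' 0; python3 - <<'E'
from h import *
s=arm.sense();print(s['eef_rot'])
a,_,m=snap('side');b,_,mt=snap('top')
print(proj(mt,[.592,.29,.1]))
save(np.hstack([cv2.resize(b[110:210,150:250],(400,400)),cv2.resize(a[110:210,200:300],(400,400))]),'dr.png')
E
```

```text
time: 41.2
eef_pos: [0.5915, 0.2922, 0.2398]
eef_rot: [0.014, 0.999, 0.051, 0.0]
ft_force: [0.5, -0.5, -0.3]
grip_width: 0.0002
grasp_force: 0.0
[1.40447539e-02 9.98618636e-01 5.06311772e-02 2.20748817e-04]
(np.float64(175.9798336280062), np.float64(171.18428210793726))
```

View pics/dr.png

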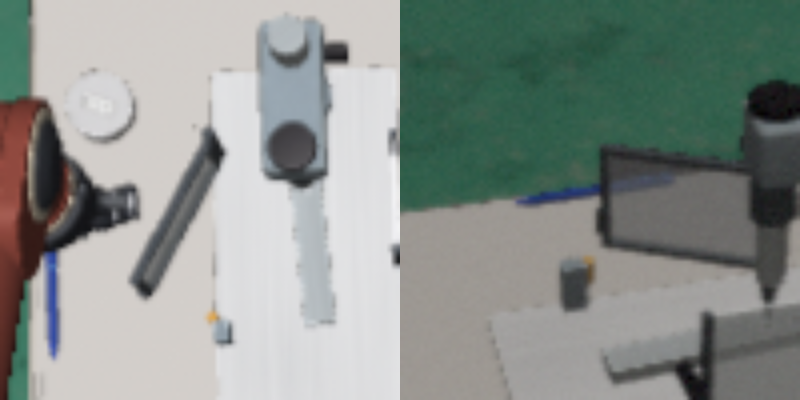

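Door top rail runs from (145,280) to (210,145) in the left crop, about 26° open, and the gripper sits on its outer side. Descend and push.

```bash
python3 -m inch '[[[0,0,-45],[0,0,0]],[[0,0,-90],[0,0,0]],[[0,0,-130],[0,0,0]],[[0,0,-155],[0,0,0]],[[0,0,-155],[0,0,0]],[[-4,-9,-155],[0,0,0]],[[-8,-18,-155],[0,0,0]],[[-13,-26,-155],[0,0,0]],[[-18,-34,-155],[0,0,0]],[[-21,-42,-155],[0,0,0]],[[-25,-51,-155],[0,0,0]],[[-27,-58,-155],[0,0,0]]]' && python3 -m inch '[[[-1,-5,0],[0,0,0]],[[-2,-10,0],[0,0,0]],[[-2,-14,0],[0,0,0]],[[-2,-14,0],[0,0,0]],[[-2,-14,0],[0,0,0]]]'
```

```text
time: 42.5
eef_pos: [0.5637, 0.2328, 0.0874]
eef_rot: [0.011, 0.999, 0.05, 0.001]
ft_force: [0.4, 0.0, 0.1]
grip_width: -0.0002
grasp_force: 0.1
time: 43.0
eef_pos: [0.5626, 0.2227, 0.0874]
eef_rot: [0.009, 0.999, 0.051, 0.001]
ft_force: [1.0, 4.2, 2.0]
grip_width: -0.0001
grasp_force: 2.1
```

```bash
python3 -m inch '[[[0,-3,0],[0,0,0]],[[0,-6,0],[0,0,0]],[[0,-8,0],[0,0,0]],[[0,-8,0],[0,0,0]],[[0,-8,0],[0,0,0]]]'; python3 -m inch '[[[0,-3,0],[0,0,0]],[[0,-5,0],[0,0,0]],[[0,-5,0],[0,0,0]],[[0,-5,0],[0,0,0]]]'
```

```text
time: 43.5
eef_pos: [0.5623, 0.218, 0.0872]
eef_rot: [0.007, 0.999, 0.052, 0.001]
ft_force: [0.6, 12.1, 2.6]
grip_width: -0.0
grasp_force: 5.8
time: 43.9
eef_pos: [0.5623, 0.2178, 0.0873]
eef_rot: [0.003, 0.999, 0.054, 0.001]
ft_force: [0.2, 18.1, 3.4]
grip_width: 0.0003
grasp_force: 9.1
```

Hard stop reached: 18 N with no further motion, so the door is seated. Backing off and checking.

```bash
python3 -m inch '[[[0,20,0],[0,0,0]],[[0,45,0],[0,0,0]],[[0,55,40],[0,0,0]],[[0,55,85],[0,0,0]],[[0,55,130],[0,0,0]],[[-30,30,160],[0,0,0]],[[-70,10,170],[0,0,0]],[[-105,-20,170],[0,0,0]],[[-105,-60,170],[0,0,0]],[[-105,-90,170],[0,0,0]],[[-105,-105,170],[0,-8,0]],[[-105,-105,170],[0,-8,0]]]'; python3 -m inch '[[[0,0,0],[0,-8,0]],[[0,0,0],[0,-16,0]],[[0,0,0],[0,-22,0]],[[0,0,0],[0,-22,0]],[[0,0,0],[0,-22,0]]]'; python3 - <<'E'
from h import *
print(arm.sense()['eef_pos'])
w,_,m=snap('wrist');t,_,_=snap('top')
save(np.hstack([cv2.resize(w[40:280],(500,375)),cv2.resize(t[100:220,170:266],(300,375))]),'fin.png')
E
```

```text
time: 45.1
eef_pos: [0.452, 0.0963, 0.2557]
eef_rot: [0.015, 0.997, 0.044, 0.068]
ft_force: [-0.3, 0.2, -0.2]
grip_width: 0.0
grasp_force: 0.0
time: 45.6
eef_pos: [0.4573, 0.1019, 0.2573]
eef_rot: [0.024, 0.965, 0.046, 0.258]
ft_force: [1.3, 0.5, 0.1]
grip_width: -0.0001
grasp_force: 0.0
[0.45732298 0.10194953 0.25734089]
```

View pics/fin.png

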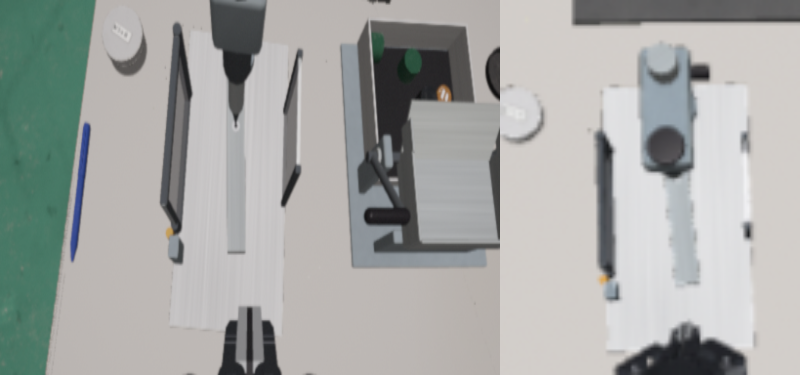

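The door lies parallel to the bed edge against its catch at (175,245). The inner mark is under the tip at (236,127), the mounts are in the tray and the bucket is upright.

```bash
python3 -c "
from plant import arm
print(arm.finish_job())"
```

```text
the job is handed in; nothing more can be done
None
```

The job is handed in, with no verdict returned: the pictures show all four mounts in the tray, the bucket upright, the inner mark within about 1 mm of under the tip and the door shut; the end and middle marks each rested there about 2 s (roughly 2 mm and 1 mm off, the middle one by calculation only), in 46 s of the 210 s allowed.

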